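# Turn the row of wooden figures round for the visitors

## Task

Move the four turned wooden figures, one after another, from the drying rack to the empty display rack, one figure in each bay and in reverse order, because the visitors look from the other side: seen from the robot, the figure at the left end of the drying rack goes to the right end of the display rack, the next one beside it, and so on. Set each one down gently without dropping it or tipping it over, and leave all four standing upright and still on the floors of their bays.

Things in the scene. Friction and masses are not known exactly. Their poses are not given: they have to be found in the camera images.
- doll: Plain unpainted turned beech figure, round about its upright z axis, origin at the centre of its underside, loose, 60 g: a peg doll, 78.5 mm tall. Cylindrical body 36 mm in diameter up to 44 mm, then a neck and a ball head 29 mm in diameter. Best gripped round the body, 32 mm above its underside.
- tower: Plain unpainted turned beech figure, round about its upright z axis, origin at the centre of its underside, loose, 80 g: a castle tower, 98 mm tall, foot 38 mm in diameter, slim shaft 28 mm, topped by a wider cylindrical head 36 mm in diameter from 60 to 88 mm, with four battlement teeth above. Best gripped round the head, 74 mm above its underside.
- house: Plain unpainted turned beech figure, round about its upright z axis, origin at the centre of its underside, loose, 60 g: a round house, 78 mm tall. Cylindrical wall 34 mm in diameter up to 48 mm with a small dark door, then a pointed cone roof whose eaves are 37 mm in diameter. Best gripped round the wall, 30 mm above its underside.
- mushroom: Plain unpainted turned beech figure, round about its upright z axis, origin at the centre of its underside, loose, 70 g: a mushroom, 65 mm tall, foot 38 mm in diameter, thin stem 24 mm, flat-bottomed cap 48 mm in diameter with an upright rim from 36 to 49 mm and a dome above. Best gripped round the cap's rim, 42 mm above its underside.
- drying_rack: The drying rack where the row stands at the start: brown plank 80 x 250 mm, 15 mm thick, with an end cheek 10 mm thick and 45 mm high at each end; fixed. It may stand on either side of the robot. Origin at the centre of its underside, x across the plank (roughly away from the robot), y along it (towards the robot's left). Four places at y = +90, +30, -30, -90 mm, each with a birch slice.
- display_rack: The display rack, empty at the start: a pale plywood tray 66 x 245 mm, 15 mm high, fixed, with four open bays in a row between 5 mm walls; floor 5 mm thick, each bay 56 x 55 mm inside and 10 mm deep. Origin at the centre of its underside, x across the tray (roughly away from the robot), y along it (towards the robot's left). Bay centres at x = 0, y = +90, +30, -30, -90 mm, floor at z = 5 mm.
- slice_doll: The birch slice on which the doll stands at the start: a disc 53 mm in diameter, 12 mm thick, with dark bark round it, fixed on the drying rack (its top 27 mm above the table). Origin at the centre of its underside. It marks where in the row the doll began.
- slice_tower: The birch slice on which the tower stands at the start: a disc 53 mm in diameter, 12 mm thick, with dark bark round it, fixed on the drying rack (its top 27 mm above the table). Origin at the centre of its underside. It marks where in the row the tower began.
- slice_house: The birch slice on which the house stands at the start: a disc 53 mm in diameter, 12 mm thick, with dark bark round it, fixed on the drying rack (its top 27 mm above the table). Origin at the centre of its underside. It marks where in the row the house began.
- slice_mushroom: The birch slice on which the mushroom stands at the start: a disc 53 mm in diameter, 12 mm thick, with dark bark round it, fixed on the drying rack (its top 27 mm above the table). Origin at the centre of its underside. It marks where in the row the mushroom began.
There are look-alikes about, which are no part of the job. What is shaped like the doll but pink is not meant. Leave any green or red look-alike of the house alone.

How it is judged:
At the end, for the whole second after the job is handed in: Every figure stands in the display bay that mirrors its place in the drying row (left end to right end, and so on): within 14 mm of the bay's centre along and across the rack, underside within 3 mm of the bay floor, upright within 0.08 rad, slower than 0.02 m/s (((y of slice_doll in the frame of drying_rack between 0.07 and 0.11 m and y of doll in the frame of display_rack between -0.104 and -0.076 m) or (y of slice_doll in the frame of drying_rack between 0.01 and 0.05 m and y of doll in the frame of display_rack between -0.044 and -0.016 m) or (y of slice_doll in the frame of drying_rack between -0.05 and -0.01 m and y of doll in the frame of display_rack between 0.016 and 0.044 m) or (y of slice_doll in the frame of drying_rack between -0.11 and -0.07 m and y of doll in the frame of display_rack between 0.076 and 0.104 m)) and x of doll in the frame of display_rack between -0.014 and 0.014 m and z of doll in the frame of display_rack between 0.002 and 0.008 m and angle between each of doll, tower, house, mushroom's own z axis and vertical below 0.08 rad and linear speed of each of doll, tower, house, mushroom below 0.02 m/s and ((y of slice_tower in the frame of drying_rack between 0.07 and 0.11 m and y of tower in the frame of display_rack between -0.104 and -0.076 m) or (y of slice_tower in the frame of drying_rack between 0.01 and 0.05 m and y of tower in the frame of display_rack between -0.044 and -0.016 m) or (y of slice_tower in the frame of drying_rack between -0.05 and -0.01 m and y of tower in the frame of display_rack between 0.016 and 0.044 m) or (y of slice_tower in the frame of drying_rack between -0.11 and -0.07 m and y of tower in the frame of display_rack between 0.076 and 0.104 m)) and x of tower in the frame of display_rack between -0.014 and 0.014 m and z of tower in the frame of display_rack between 0.002 and 0.008 m and ((y of slice_house in the frame of drying_rack between 0.07 and 0.11 m and y of house in the frame of display_rack between -0.104 and -0.076 m) or (y of slice_house in the frame of drying_rack between 0.01 and 0.05 m and y of house in the frame of display_rack between -0.044 and -0.016 m) or (y of slice_house in the frame of drying_rack between -0.05 and -0.01 m and y of house in the frame of display_rack between 0.016 and 0.044 m) or (y of slice_house in the frame of drying_rack between -0.11 and -0.07 m and y of house in the frame of display_rack between 0.076 and 0.104 m)) and x of house in the frame of display_rack between -0.014 and 0.014 m and z of house in the frame of display_rack between 0.002 and 0.008 m and ((y of slice_mushroom in the frame of drying_rack between 0.07 and 0.11 m and y of mushroom in the frame of display_rack between -0.104 and -0.076 m) or (y of slice_mushroom in the frame of drying_rack between 0.01 and 0.05 m and y of mushroom in the frame of display_rack between -0.044 and -0.016 m) or (y of slice_mushroom in the frame of drying_rack between -0.05 and -0.01 m and y of mushroom in the frame of display_rack between 0.016 and 0.044 m) or (y of slice_mushroom in the frame of drying_rack between -0.11 and -0.07 m and y of mushroom in the frame of display_rack between 0.076 and 0.104 m)) and x of mushroom in the frame of display_rack between -0.014 and 0.014 m and z of mushroom in the frame of display_rack between 0.002 and 0.008 m); the robot touches nothing.
It fails at once if a figure is tipped over (leans more than 40 degrees) (angle between any of doll, tower, house, mushroom's own z axis and vertical above 0.7 rad).
It fails at once if a figure is dropped or thrown (touches nothing and moves faster than 0.5 m/s) ((contact force between doll and anything else below 0.001 N and linear speed of doll above 0.5 m/s) or (contact force between tower and anything else below 0.001 N and linear speed of tower above 0.5 m/s) or (contact force between house and anything else below 0.001 N and linear speed of house above 0.5 m/s) or (contact force between mushroom and anything else below 0.001 N and linear speed of mushroom above 0.5 m/s)).
It also fails if it takes over 128 s, if anything falls off the work surface, if the arm or the gripper's body presses on something with over 40 N, if the wrist force passes 120 N, or if a joint passes its speed limit or range.

## Robot

A 6-joint arm with a two-finger parallel gripper is mounted at the origin on the work surface. World frame = base frame: x ahead of the robot, y to its left, z up, the work surface at z = 0. Lengths are in m, angles in rad, forces in N, time in s.
With the tool pointing down it reaches from about 0.3 to 0.875 m from the base axis. Payload 6.4 kg.
Tool frame: the origin (TCP) lies at the very end of the fingers, on their centre line; the grasp point (between the pads) lies 19 mm behind it; z points along the fingers, y is the line along which they close (so a half turn about z gives the same grasp; the last joint's range is limited). The gripper opens to 85 mm and grips with 20 to 120 N. Pads are 22 mm wide; open, the fingers measure 114 mm over their backs; the gripper's body (76 mm by 85 mm) begins 54 mm behind the grasp point. The pads swing forward as they close: fully open they stand 13 mm farther back than shut.
Start: joints at [1.033, 0.181, 1.607, -0, 1.354, -0.206], TCP at [0.187, 0.544, 0.231] pointing down, gripper open.
Joint ranges: [-2.99, 2.99], [-0.89, 2.07], [0.3, 2.58], [-1.14, 4.28], [0, 2.63], [-3.12, 3.12]. Speed limits (rad/s): [2.57, 2.57, 3.01, 3.14, 3.14, 3.14].

## Interface

Orientations are given as a unit quaternion [w, x, y, z].
In Python, from bench import ctrl gives the robot as it stands.
- The arm moves only by the tool jog_arm, never from a script. Its argument "series" is a list that holds one entry, the list of rows, each a list of 7 numbers: the shift along the tool's x, y, z in mm, then the turn, a rotation vector about the tool's x, y, z in rad, then the finger opening in mm, from 0 to 85.4. In form: [[[tx, ty, tz, rx, ry, rz, gripper], ...]]. A call has exactly 10 rows; each row shifts and turns the commanded pose from where the row before left it, along the tool's axes as they then stand; what a row does not reach is not made up. A row lasts 1/10 s, in which the tool goes at most 50 mm and 8.59 degrees, less where a joint would pass 70% of its speed; a pose out of reach is approached as far as the arm can. A call with a gripper value outside its range is refused whole. The fingers move at their own pace and stop on an object; the grip force is fixed at half the most. Time passes only in rows, so rows that do not move let the fingers close, or fill a call up. It gives the time, the measured TCP pose, the force, the opening and the grip force at its end, in the units of the state.
- ctrl.get_obs(): the state, without advancing time (a new reading comes with each control period).
- ctrl.camera(name): name is "side" or "top"; returns a dict with "frame" (400x640x3 uint8, blue, green, red), "z_map" (400x640 float32, m along the optical axis (not along the pixel's ray), 0 where there is no reading), "fx", "fy", "cx", "cy" (pixels), "k1" (the pictures are not rectified: a ray, as slopes to the right and down, at radius r is drawn at 1 + k1 r^2 times it, then the intrinsics apply), "xyz" and "rotation" of the camera in the world. Camera axes: x right, y down, z forward; pixel columns grow to the right and rows downward; lengths in m; the calibration is good to about 2 mm. A picture is of the moment at which its call begins.
- ctrl.hand_in(): hands the job in; it is judged then, once.
The state is a dict: "time_s": time; "q": joint angles; "dq": joint speeds; "joint_efforts": joint torques, N m; "eef_pos": TCP position; "eef_rot": TCP orientation; "wrist_force": force on the tool from outside, world axes, zero at the start; "torque": the same for the moment, N m; "opening": opening from 0.0 (shut) to 1.0 (fully open); "grasp_force": force on a finger pad.
Only numpy, scipy, OpenCV 4.12 (cv2) and the standard library are available. Lean on these libraries where they do the work, as an engineer would, in place of code of your own. Each camera call takes 0.05 s, during which the arm holds its last target. There are 200 camera calls.

## Working session

There is one attempt and no reset: what is moved stays moved. The work goes in short steps, Python scripts to look and compute and a tool call to move; the robot and the scene stay as the last step left them, time stands still between calls to the robot, and variables do not carry over. Pictures are saved under pics/ and viewed, at most 14 in all, crops included, and the job is handed in when it is done.

Besides the shell and the picture viewer there is one more tool, called by a JSON object that holds its "method" and its "body", one argument or row to a line. jog_arm: Moves the arm, as the interface text tells. Its arguments: {"type":"object","properties":{"series":{"type":"array"}},"required":["series"]}

```bash
mkdir -p pics; ls; python3 - <<'E'
from bench import ctrl
import cv2,numpy as np,pickle
o=ctrl.get_obs()
for k in o: print(k,np.round(o[k],3))
d={}
for n in("top","side"):
    c=ctrl.camera(n);d[n]=c
    cv2.imwrite(f"pics/{n}0.png",c["frame"])
    print(n,c["fx"],c["fy"],c["cx"],c["cy"],c["k1"],c["xyz"],np.round(c["rotation"],4).tolist())
pickle.dump(d,open("c0.pkl","wb"))
E
```

```text
pics
time_s 0.0
q [ 1.033  0.182  1.608 -0.     1.354 -0.206]
dq [ 0.001  0.001 -0.    -0.    -0.001  0.001]
joint_efforts [-1.0000e-03 -4.4488e+01 -3.5134e+01 -1.0000e-03  9.0000e-03 -0.0000e+00]
eef_pos [0.187 0.543 0.23 ]
eef_rot [-0.     0.165  0.986 -0.001]
wrist_force [-0.958  0.589 -1.063]
torque [-0.02   0.031  0.018]
grasp_force 0.0
opening 1.001
top 410.82315470338324 410.82315470338324 316.745926051118 195.8732378515973 0.0008575128604932164 [ 0.44207183 -0.01834444  0.97611418] [0.0397, -0.7027, 0.7078, -0.0611]
side 381.047861841636 381.047861841636 326.0891376964323 189.54868367395144 0.011686676046922778 [ 0.261321   -0.5304106   0.69304599] [-0.3483, 0.8959, -0.2565, 0.1016]
```

View pics/top0.png

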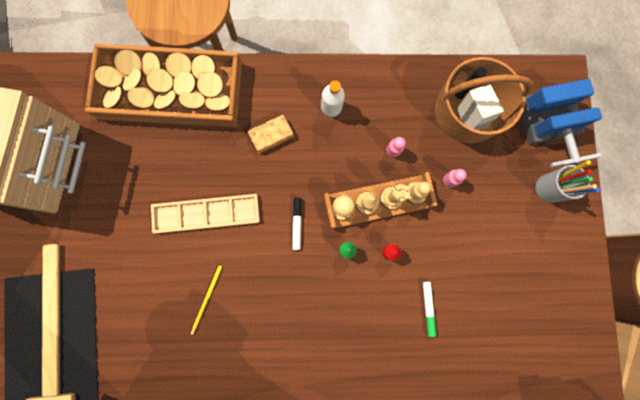

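View pics/side0.png

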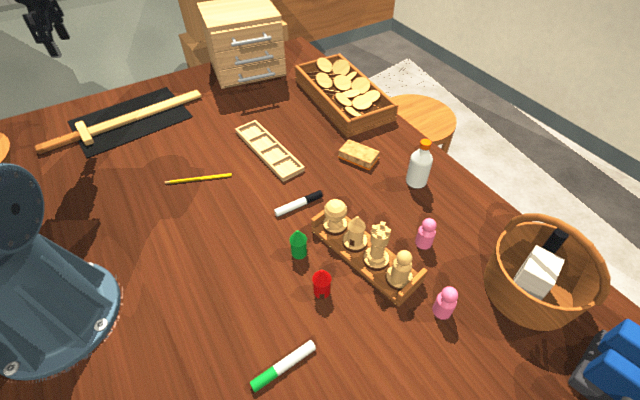

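The top view's right is the robot's right (world −y) and its down is towards the robot. From left to right the row is:
- mushroom (345,207)
- house (367,202)
- tower (395,195)
- doll (420,190)

The things that could be mistaken for these are:
- pink dolls (397,147) and (455,178)
- green house (348,250)
- red house (392,253)

The empty display rack is at (205,214).

```bash
cat > h.py <<'E'
import numpy as np,cv2,pickle
from scipy.spatial.transform import Rotation as R
from scipy.optimize import least_squares
def cloud(c):
    K=np.array([[c["fx"],0,c["cx"]],[0,c["fy"],c["cy"]],[0,0,1]])
    v,u=np.mgrid[:400,:640]
    p=cv2.undistortPoints(np.stack([u,v],-1).reshape(-1,1,2).astype(float),K,np.array([c["k1"],0,0,0,0.])).reshape(400,640,2)
    r=np.dstack([p,np.ones((400,640))])*c["z_map"][...,None]
    q=np.asarray(c["rotation"]); M=R.from_quat(q[[1,2,3,0]]).as_matrix() if q.size==4 else q
    P=r@M.T+np.asarray(c["xyz"]); P[c["z_map"]==0]=np.nan
    return P
def circle(p,r):
    return least_squares(lambda c:np.hypot(*(p-c).T)-r,p.mean(0),loss="soft_l1",f_scale=.002)
E
python3 - <<'E'
from h import *
d=pickle.load(open("c0.pkl","rb"))
P={n:cloud(d[n]) for n in d}
for n in d:
    for lo,hi in((-.02,.008),):
        m=(P[n][...,2]>lo)&(P[n][...,2]<hi); print(n,"table z med",np.median(P[n][m][:,2]))
# table-height map of the racks in top
for name,(x0,y0,x1,y1),zl,zh in(("drying",(318,165,445,235),.008,.06),("display",(145,188,268,240),.008,.03)):
  for n in d:
    Q=P[n]
    if n=="top": box=Q[y0:y1,x0:x1].reshape(-1,3); b=box[(box[:,2]>zl)&(box[:,2]<zh)]; lim=b.min(0)-.01,b.max(0)+.01
    q=Q.reshape(-1,3); q=q[((q>lim[0])&(q<lim[1]))[:,:2].all(1)&(q[:,2]>zl)&(q[:,2]<zh)]
    r=cv2.minAreaRect((q[:,:2]*1000).astype(np.float32)); print(name,n,r,np.percentile(q[:,2],[5,50,95]).round(4))
cv2.imwrite("pics/crop.png",cv2.resize(np.hstack([d["top"]["frame"][130:270,310:470],d["side"]["frame"][180:320,280:480]]),None,fx=2.2,fy=2.2,interpolation=2))
E
```

```text
top table z med 0.0002790156004797151
side table z med 0.0007966562876151606
drying top ((574.3942260742188, -221.13330078125), (80.5229263305664, 306.698486328125), 11.59559440612793) [0.0124 0.0171 0.0466]
drying side ((574.2830200195312, -221.12461853027344), (81.61182403564453, 300.1153564453125), 11.457395553588867) [0.0133 0.0256 0.0484]
display top ((542.0303344726562, 214.45986938476562), (66.61409759521484, 245.87196350097656), 5.4946208000183105) [0.0084 0.0141 0.0174]
display side ((543.9668579101562, 210.5384521484375), (68.09485626220703, 247.38119506835938), 5.504500865936279) [0.0084 0.0142 0.0173]
```

View pics/crop.png

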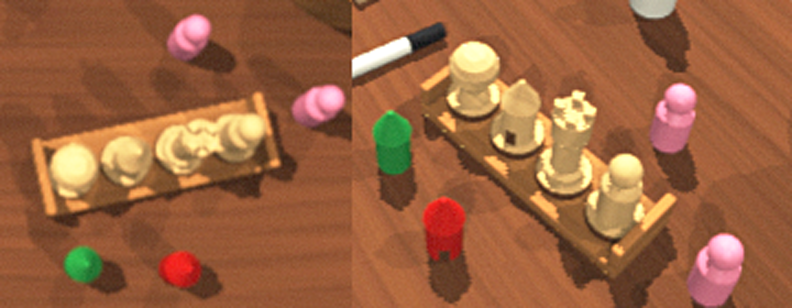

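The crop confirms the four plain figures standing on slices: mushroom, house, tower, doll from left to right. The pink, green and red look-alikes stand off the rack. Next I'll measure the figure axes.

```bash
python3 - <<'E'
from h import *
d=pickle.load(open("c0.pkl","rb"))
P={n:cloud(d[n]) for n in d}
a=np.radians(11.5); ux=np.array([np.cos(a),np.sin(a)]); uy=np.array([-np.sin(a),np.cos(a)])
def pts(n,lo,hi):
    q=P[n].reshape(-1,3); return q[(q[:,2]>lo)&(q[:,2]<hi)]
# drying rack: cheeks (z .035-.05), edges
c0=np.array([.5744,-.2211])
for n in P:
    q=pts(n,.008,.055); l=np.c_[(q[:,:2]-c0)@ux,(q[:,:2]-c0)@uy]; k=(abs(l[:,0])<.05)&(abs(l[:,1])<.15)
    # drop pink pixels
    f=d[n]["frame"].reshape(-1,3)[((P[n].reshape(-1,3)[:,2]>.008)&(P[n].reshape(-1,3)[:,2]<.055))]
    k&=~((f[:,0]>110)&(f[:,2]>f[:,1].astype(int)+50))
    r=cv2.minAreaRect((q[k,:2]*1000).astype(np.float32)); print("rack",n,r)
w=dict(mushroom=((345,207),.063,.078,.024),house=((367,202),.04,.072,.017),tower=((395,195),.088,.113,.018),doll=((420,190),.04,.069,.018))
nom=dict(mushroom=.09,house=.03,tower=-.03,doll=-.09)
for f,(px,lo,hi,r) in w.items():
    cc=c0+nom[f]*uy
    for n in P:
        q=pts(n,lo,hi); q=q[np.hypot(*(q[:,:2]-cc).T)<.04]
        s=circle(q[:,:2],r); x=s.x-c0
        al=P[n].reshape(-1,3); al=al[np.hypot(*(al[:,:2]-s.x).T)<.015]
        print(f,n,len(q),s.x.round(4),"rack",(x@ux).round(4),(x@uy).round(4),"res",np.sqrt((s.fun**2).mean()).round(4),"top z",np.percentile(al[:,2],98).round(4))
E
```

```text
rack top ((574.3651123046875, -220.99139404296875), (80.5229263305664, 299.8384704589844), 11.59559440612793)
rack side ((574.294921875, -221.18313598632812), (81.61182403564453, 299.8185729980469), 11.457395553588867)
mushroom top 48 [ 0.5651 -0.1335] rack 0.0084 0.0877 res 0.01 top z 0.0855
mushroom side 109 [ 0.5325 -0.1459] rack -0.0261 0.082 res 0.0071 top z 0.0282
house top 65 [ 0.5588 -0.1988] rack -0.0108 0.025 res 0.0097 top z 0.124
house side 207 [ 0.5545 -0.1978] rack -0.0149 0.0268 res 0.009 top z 0.0778
tower top 143 [ 0.5809 -0.2606] rack -0.0015 -0.04 res 0.0104 top z 0.1027
tower side 259 [ 0.5726 -0.2602] rack -0.0096 -0.038 res 0.0106 top z 0.0755
doll top 146 [ 0.5912 -0.301 ] rack 0.0005 -0.0816 res 0.0117 top z 0.1037
doll side 358 [ 0.5888 -0.3036] rack -0.0023 -0.0837 res 0.0104 top z 0.104
```

```bash
python3 - <<'E'
from h import *
d=pickle.load(open("c0.pkl","rb"))
P={n:cloud(d[n]) for n in d}
a=np.radians(11.5); ux=np.array([np.cos(a),np.sin(a)]); uy=np.array([-np.sin(a),np.cos(a)])
c0=np.array([.5744,-.2211])
for n in P:
    q=P[n].reshape(-1,3); l=np.c_[(q[:,:2]-c0)@ux,(q[:,:2]-c0)@uy]
    k=(q[:,2]>.037)&(q[:,2]<.05)&(abs(l[:,0])>.026)&(abs(l[:,0])<.045)&(abs(l[:,1])<.16)
    print(n,"cheek y hist",np.histogram(l[k,1]*1000,np.arange(-160,161,5))[0])
    k=(q[:,2]>.010)&(q[:,2]<.03)&(abs(l[:,0])<.05)&(abs(l[:,1])<.08)
    print(n,"plank x pct",np.percentile(l[k,0],[1,99])*1000)
    im=np.zeros((300,700),np.uint8)
    k=(abs(l[:,0])<.07)&(abs(l[:,1])<.17)&(q[:,2]>0)
    X=(350-l[k,1]*2000).astype(int); Y=(150-l[k,0]*2000).astype(int)
    big=np.full((300,700,3),255,np.uint8)
    for x,y,z in zip(X,Y,q[k,2]):
        col=cv2.applyColorMap(np.uint8([[min(255,z*1900)]]),cv2.COLORMAP_JET)[0,0].tolist(); cv2.circle(big,(x,y),2,col,-1)
    cv2.imwrite(f"pics/m_{n}.png",big)
t=cv2.vconcat([cv2.imread("pics/m_top.png"),cv2.imread("pics/m_side.png")]); cv2.imwrite("pics/m.png",t)
E
```

```text
top cheek y hist [ 3  3  5  0  0  0  0  0  0  0  0  0  9 26 29  0  0  0  0  0  0  0  0  0
  0  0  0  0  0  0  0  0  0  0  0  0  0  0  0  0  0  0  0  0  0  0  0  0
  0  0  0  0  0  0  0  0  0  0  0  0  9 27 20  0]
top plank x pct [-39.7199243   39.24425868]
side cheek y hist [ 0  0  0  0  0  0  0  0  0  0  0  0 45 41  2  0  0  0  0  0  0  0  0  0
  0  0  0  0  0  0  0  0  0  0  0  0  0  0  0  0  0  0  0  0  0  0  0  0
  0  0  0  0  0  0  0  0  0  0  0  2 21 12  1  0]
side plank x pct [-39.78883317  38.30176309]
```

View pics/m.png

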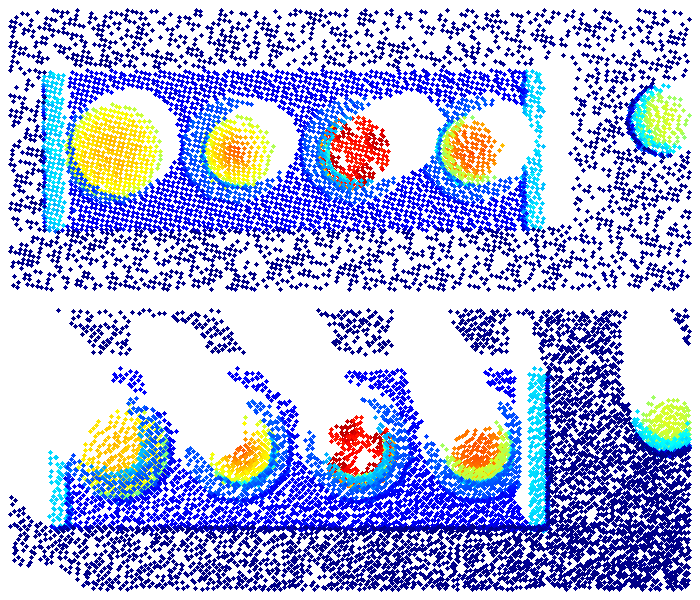

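The map shows the four figures evenly spaced at px x ≈ 117, 237, 357 and 475, which is the 60 mm pitch. The rack centre is 27 mm off my first guess, so I'll refit the circles.

```bash
python3 - <<'E'
from h import *
d=pickle.load(open("c0.pkl","rb"))
P={n:cloud(d[n]) for n in d}
a=np.radians(11.5); ux=np.array([np.cos(a),np.sin(a)]); uy=np.array([-np.sin(a),np.cos(a)])
c0=np.array([.5744,-.2211])+.0271*uy; print(c0)
w=dict(mushroom=(.063,.077,.024,.09),house=(.035,.073,.017,.03),tower=(.088,.114,.018,-.03),doll=(.035,.07,.018,-.09))
for f,(lo,hi,r,y) in w.items():
    cc=c0+y*uy
    for n in P:
        q=P[n].reshape(-1,3); q=q[(q[:,2]>lo)&(q[:,2]<hi)]; q=q[np.hypot(*(q[:,:2]-cc).T)<.028]
        s=circle(q[:,:2],r); x=s.x-c0
        al=P[n].reshape(-1,3); al=al[np.hypot(*(al[:,:2]-s.x).T)<.015]
        print(f,n,len(q),s.x.round(4),"rack",(x@ux).round(4),(x@uy).round(4),"res",np.sqrt((s.fun**2).mean()).round(4),"top z",np.nanmax(al[:,2]).round(4))
E
```

```text
[ 0.56899713 -0.19454404]
mushroom top 37 [ 0.5501 -0.1058] rack -0.0008 0.0907 res 0.0007 top z 0.0953
mushroom side 85 [ 0.5517 -0.1073] rack 0.0005 0.089 res 0.0008 top z 0.0941
house top 38 [ 0.5621 -0.166 ] rack -0.0011 0.0293 res 0.0003 top z 0.107
house side 173 [ 0.5632 -0.1676] rack -0.0003 0.0276 res 0.0007 top z 0.1055
tower top 82 [ 0.5735 -0.2245] rack -0.0016 -0.0302 res 0.0044 top z 0.1276
tower side 156 [ 0.5748 -0.2254] rack -0.0005 -0.0314 res 0.0007 top z 0.1281
doll top 82 [ 0.5865 -0.2823] rack -0.0003 -0.0895 res 0.0029 top z 0.1081
doll side 187 [ 0.5881 -0.2833] rack 0.001 -0.0908 res 0.0014 top z 0.1075
```

{"method": "jog_arm", "body": {
  "series": [
    [[0,0,0,0,0,0.104,85],[0,0,0,0,0,0.104,85],[0,0,0,0,0,0.104,85],[0,0,0,0,0,0.104,85],[0,0,0,0,0,0.104,85],[0,0,0,0,0,0.104,85],[0,0,0,0,0,0.104,85],[0,0,0,0,0,0.104,85],[0,0,0,0,0,0.104,85],[0,0,0,0,0,0.104,85]]
  ]
}}

```text
time_s: 1.1
eef_pos: [0.1871, 0.5434, 0.2307]
eef_rot: [0.0, 0.635, 0.772, -0.001]
wrist_force: [0.1, -0.6, -0.1]
opening: 0.996
grasp_force: 0.0
```

```bash
cat > go.py <<'E'
import sys
from h import *
from bench import ctrl
# usage: go.py x y z yaw_of_tool_y tilt (mm, rad): shift (present tool axes, mm) and turn to get there
x,y,z,yaw,t=map(float,sys.argv[1:6])
o=ctrl.get_obs(); q=np.asarray(o["eef_rot"]); T=R.from_quat(q[[1,2,3,0]])
G=R.from_matrix(np.c_[[-np.sin(yaw),np.cos(yaw),0],[np.cos(yaw),np.sin(yaw),0],[0,0,-1]])*R.from_euler("y",t)
dp=np.array([x,y,z])-1000*np.asarray(o["eef_pos"])
print("t",round(float(o["time_s"]),2),"pos",np.round(1000*np.asarray(o["eef_pos"]),1),"open",o["opening"],"F",np.round(o["wrist_force"],1),"grip",o["grasp_force"])
print("shift",T.inv().apply(dp).round(1),"turn",(T.inv()*G).as_rotvec().round(3), "shift in goal axes",G.inv().apply(dp).round(1))
E
python3 go.py 587 -283 200 0.2007 0
```

```text
t 1.1 pos [187.1 543.4 230.7] open 0.9955282385995103 F [ 0.1 -0.6 -0.1] grip 0.0
shift [-888.1  232.5   31.3] turn [-0.001  0.001 -0.006] shift in goal axes [-889.5  227.1   30.7]
```

{"method": "jog_arm", "body": {
  "series": [
    [[-44,11.5,0,0,0,0,85],[-44,11.5,0,0,0,0,85],[-44,11.5,0,0,0,0,85],[-44,11.5,0,0,0,0,85],[-44,11.5,0,0,0,0,85],[-44,11.5,0,0,0,0,85],[-44,11.5,0,0,0,0,85],[-44,11.5,0,0,0,0,85],[-44,11.5,0,0,0,0,85],[-44,11.5,0,0,0,0,85]]
  ]
}}

```text
time_s: 2.1
eef_pos: [0.3873, 0.1333, 0.2313]
eef_rot: [0.0, 0.633, 0.774, 0.0]
wrist_force: [1.2, 0.9, 0.2]
opening: 0.992
grasp_force: 0.0
```

{"method": "jog_arm", "body": {
  "series": [
    [[-44,11.5,0,0,0,0,85],[-44,11.5,0,0,0,0,85],[-44,11.5,0,0,0,0,85],[-44,11.5,0,0,0,0,85],[-44,11.5,0,0,0,0,85],[-44,11.5,0,0,0,0,85],[-44,11.5,0,0,0,0,85],[-44,11.5,0,0,0,0,85],[0,0,0,0,0.15,0,66],[0,0,0,0,0,0,66]]
  ]
}}

```text
time_s: 3.1
eef_pos: [0.5466, -0.195, 0.2297]
eef_rot: [-0.06, 0.633, 0.77, 0.048]
wrist_force: [0.2, -0.5, -0.6]
opening: 0.77
grasp_force: 0.0
```

```bash
python3 go.py 586.5 -280 40 0.2007 0.15
```

```text
t 3.1 pos [ 546.6 -195.   229.7] open 0.7696793508679128 F [ 0.2 -0.5 -0.6] grip 0.0
shift [-119.1   23.   173.5] turn [-0.001 -0.004 -0.006] shift in goal axes [-118.6   22.2  173.9]
```

{"method": "jog_arm", "body": {
  "series": [
    [[-25.3,5.7,13.7,0,0,0,66],[-25.3,5.7,13.7,0,0,0,66],[-25.3,5.7,13.7,0,0,0,66],[-25.3,5.7,13.7,0,0,0,66],[0,0,0,0,0,0,66],[-3,0,19.8,0,0,0,66],[-3,0,19.8,0,0,0,66],[0,0,0,0,0,0,66],[0,0,0,0,0,0,66],[0,0,0,0,0,0,66]]
  ]
}}

```text
time_s: 4.1
eef_pos: [0.588, -0.2772, 0.1238]
eef_rot: [-0.057, 0.631, 0.772, 0.047]
wrist_force: [-0.6, -0.7, 0.1]
opening: 0.769
grasp_force: 0.0
```

```bash
python3 go.py 586.5 -280 40 0.2007 0.15
python3 - <<'E'
from bench import ctrl
import cv2
cv2.imwrite("pics/h1.png",cv2.resize(ctrl.camera("side")["frame"][120:320,240:520],None,fx=2.5,fy=2.5))
E
```

```text
t 4.1 pos [ 588.  -277.2  123.8] open 0.769057270961897 F [-0.6 -0.7  0.1] grip 0.0
shift [-14.7  -2.2  82.5] turn [ 0.002  0.002 -0.001] shift in goal axes [-14.9  -2.1  82.5]
```

View pics/h1.png

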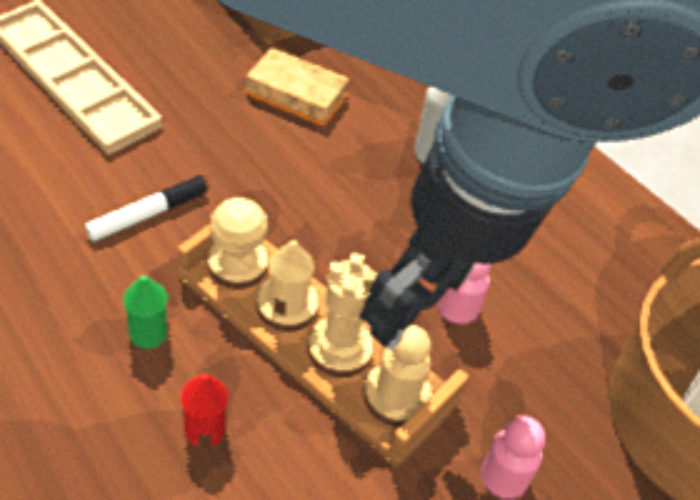

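The gripper hovers over the doll (crop px 410,345), leaning away from the tower, with its path clear. I'll descend and close.

{"method": "jog_arm", "body": {
  "series": [
    [[-2.1,-0.3,11.8,0,0,0,66],[-2.1,-0.3,11.8,0,0,0,66],[-2.1,-0.3,11.8,0,0,0,66],[-2.1,-0.3,11.8,0,0,0,66],[-2.1,-0.3,11.8,0,0,0,66],[-2.1,-0.3,11.8,0,0,0,66],[-2.1,-0.3,11.8,0,0,0,66],[0,0,0,0,0,0,66],[0,0,0,0,0,0,50],[0,0,0,0,0,0,40]]
  ]
}}

```text
time_s: 5.15
eef_pos: [0.5862, -0.2803, 0.0387]
eef_rot: [-0.057, 0.632, 0.772, 0.047]
wrist_force: [0.0, -0.6, 0.7]
opening: 0.471
grasp_force: 0.0
```

{"method": "jog_arm", "body": {
  "series": [
    [[0,0,0,0,0,0,36],[0,0,0,0,0,0,30],[0,0,0,0,0,0,25],[0,0,0,0,0,0,20],[0,0,0,0,0,0,20],[0,0,0,0,0,0,20],[0,0,0,0,0,0,20],[0,0,0,0,0,0,20],[0,0,0,0,0,0,20],[0,0,0,0,0,0,20]]
  ]
}}

```text
time_s: 6.15
eef_pos: [0.5863, -0.2805, 0.0392]
eef_rot: [-0.057, 0.632, 0.772, 0.048]
wrist_force: [-0.3, 0.2, 5.0]
opening: 0.402
grasp_force: 60.0
```

```bash
python3 go.py 586.5 -280 40 0.2007 0.15
```

```text
t 6.15 pos [ 586.3 -280.5   39.2] open 0.4020271512116496 F [-0.3  0.2  5. ] grip 60.04560706671327
shift [ 0.5  0.2 -0.8] turn [ 0.002  0.001 -0.002] shift in goal axes [ 0.5  0.2 -0.7]
```

{"method": "jog_arm", "body": {
  "series": [
    [[0.8,0,-5,0,0,0,20],[1.5,0,-10,0,0,0,20],[2.8,0,-18.6,0,0,0,20],[2.8,0,-18.6,0,0,0,20],[2.8,0,-18.6,0,0,0,20],[2.8,0,-18.6,0,0,0,20],[2.8,0,-18.6,0,0,0,20],[2.8,0,-18.6,0,0,0,20],[0.8,0,-5,0,0,0,20],[0,0,0,0,0,0,20]]
  ]
}}

```text
time_s: 7.15
eef_pos: [0.5863, -0.2804, 0.1731]
eef_rot: [-0.056, 0.632, 0.772, 0.047]
wrist_force: [0.6, -0.2, -0.8]
opening: 0.4
grasp_force: 59.7
```

```bash
python3 go.py 534.2 304.6 120 0.096 0.15
```

```text
t 7.15 pos [ 586.3 -280.4  173.1] open 0.39992965118322227 F [ 0.6 -0.2 -0.8] grip 59.66548242140561
shift [569.6  64.5 138.5] turn [-0.013  0.002  0.102] shift in goal axes [572.8   4.2 140.3]
```

{"method": "jog_arm", "body": {
  "series": [
    [[15,1.7,2.2,0,0,0,20],[30,3.4,4.5,0,0,0,20],[40,4.5,6,0,0,0,20],[40,4.5,6,0,0,0,20],[40,4.5,6,0,0,0,20],[40,4.5,6,0,0,0,20],[40,4.5,6,0,0,0,20],[40,4.5,6,0,0,0,20],[40,4.5,6,0,0,0,20],[40,4.5,6,0,0,0,20]]
  ]
}}

```text
time_s: 8.15
eef_pos: [0.551, 0.0926, 0.1703]
eef_rot: [-0.059, 0.632, 0.772, 0.047]
wrist_force: [1.3, -0.3, -0.8]
opening: 0.4
grasp_force: 59.7
```

{"method": "jog_arm", "body": {
  "series": [
    [[40,4.5,6,0,0,0,20],[40,4.5,6,0,0,0,20],[40,4.5,6,0,0,0,20],[40,4.5,6,0,0,0,20],[30,3.4,4.5,0,0,0,20],[15,1.7,2.2,0,0,0,20],[5,0.5,0.7,0,0,0,20],[0,0,0,-0.013,0.002,0.102,20],[0,0,0,0,0,0,20],[0,0,0,0,0,0,20]]
  ]
}}

```text
time_s: 9.15
eef_pos: [0.5341, 0.3018, 0.1716]
eef_rot: [-0.057, 0.67, 0.738, 0.05]
wrist_force: [-0.6, -0.9, 0.5]
opening: 0.405
grasp_force: 59.7
```

```bash
python3 go.py 534.2 304.6 23 0.096 0.15
python3 - <<'E'
from h import *
from bench import ctrl
for n in("top","side"):
    c=ctrl.camera(n); cv2.imwrite(f"pics/p1_{n}.png",c["frame"]); P=cloud(c); pickle.dump(c,open(f"c1_{n}.pkl","wb"))
E
```

```text
t 9.15 pos [534.1 301.8 171.6] open 0.40474901721023077 F [-0.6 -0.9  0.5] grip 59.72678989986889
shift [-19.6   0.8 147.3] turn [-0.003 -0.001  0.001] shift in goal axes [-19.4   0.4 147.3]
```

View pics/p1_side.png

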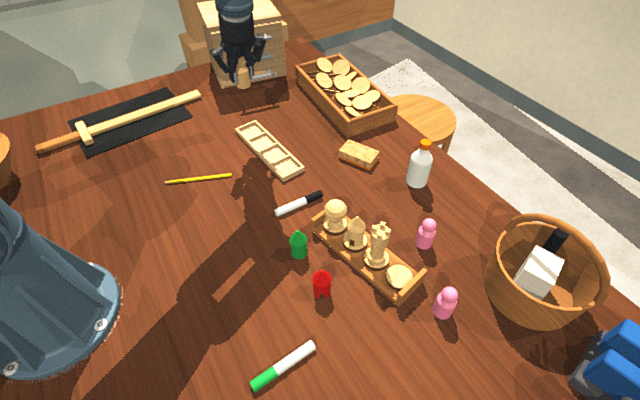

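The doll is held upright (px 243,75), above and left of the display's left bay. I'll lower it to just above the bay and measure it against the rack.

{"method": "jog_arm", "body": {
  "series": [
    [[-1.3,0.1,10,0,0,0,20],[-2.6,0.1,20,0,0,0,20],[-2.6,0.1,20,0,0,0,20],[-2.6,0.1,20,0,0,0,20],[-2.6,0.1,20,0,0,0,20],[-2.6,0.1,20,0,0,0,20],[-1.7,0.1,13,0,0,0,20],[-1,0,7,0,0,0,20],[0,0,0,0,0,0,20],[0,0,0,0,0,0,20]]
  ]
}}

```text
time_s: 10.25
eef_pos: [0.5348, 0.3058, 0.0415]
eef_rot: [-0.057, 0.67, 0.738, 0.05]
wrist_force: [-0.6, -0.4, 0.1]
opening: 0.402
grasp_force: 59.7
```

```bash
python3 go.py 534.2 304.6 17 0.096 0.15
cat > chk.py <<'E'
import sys
from h import *
from bench import ctrl
# chk.py bay_y radius zlo zhi : figure axis in the display frame, each camera against its own rack fit
by,r,lo,hi=map(float,sys.argv[1:5])
a=np.radians(5.5); U=np.array([[np.cos(a),np.sin(a)],[-np.sin(a),np.cos(a)]])
rack=dict(top=(.5420,.2145),side=(.5440,.2105))
for n in rack:
    c=ctrl.camera(n); q=cloud(c).reshape(-1,3); b=c["frame"].reshape(-1,3).astype(int)
    k=(q[:,2]>lo)&(q[:,2]<hi)&(b[:,2]>b[:,0]+25)&(b[:,2]>110); l=(q[:,:2]-rack[n])@U.T
    k&=(np.hypot(l[:,0],l[:,1]-by)<.036)
    if k.sum()<8: print(n,"few",k.sum()); continue
    s=circle(l[k],r); print(n,k.sum(),"x,y mm",(s.x*1000).round(1),"off",((s.x-[0,by])*1000).round(1),"res",(1000*np.sqrt((s.fun**2).mean())).round(2))
E
python3 chk.py .09 .018 .025 .055
```

```text
t 10.25 pos [534.8 305.8  41.5] open 0.40197539561357076 F [-0.6 -0.4  0.1] grip 59.72304735914804
shift [-4.8 -0.7 24. ] turn [-0.002 -0.002  0.   ] shift in goal axes [-4.8 -0.7 24. ]
top 38 x,y mm [ 0.8 90.5] off [0.8 0.5] res 0.44
side 86 x,y mm [ 1.9 91.9] off [1.9 1.9] res 1.89
```

{"method": "jog_arm", "body": {
  "series": [
    [[-1.4,-0.3,7,0,0,0,20],[-1.4,-0.3,7,0,0,0,20],[-0.8,-0.1,4,0,0,0,20],[-0.4,0,2,0,0,0,20],[-0.3,0,1.2,0,0,0,20],[-0.2,0,1,0,0,0,20],[0,0,0.6,0,0,0,20],[0,0,0.6,0,0,0,20],[0,0,0,0,0,0,20],[0,0,0,0,0,0,20]]
  ]
}}

```text
time_s: 11.35
eef_pos: [0.5338, 0.3048, 0.0173]
eef_rot: [-0.057, 0.67, 0.738, 0.05]
wrist_force: [-0.9, -0.3, 0.4]
opening: 0.402
grasp_force: 59.8
```

{"method": "jog_arm", "body": {
  "series": [
    [[0,0,0.4,0,0,0,20],[0,0,0,0,0,0,34],[0,0,0,0,0,0,38],[0,0,0,0,0,0,46],[0,0,0,0,0,0,56],[0,0,0,0,0,0,64],[0,0,0,0,0,0,64],[0.5,0,-3,0,0,0,64],[1.5,0,-10,0,0,0,64],[3,0,-20,0,0,0,64]]
  ]
}}

```text
time_s: 12.35
eef_pos: [0.5324, 0.3044, 0.0495]
eef_rot: [-0.058, 0.671, 0.738, 0.049]
wrist_force: [-1.1, 0.0, 0.5]
opening: 0.749
grasp_force: 0.0
```

{"method": "jog_arm", "body": {
  "series": [
    [[3.8,0,-25,0,0,0,64],[3.8,0,-25,0,0,0,64],[3.8,0,-25,0,0,0,64],[3.8,0,-25,0,0,0,64],[0,0,0,0,-0.15,0,64],[0,0,0,0,-0.15,0,64],[0,0,0,0,0,-0.105,64],[0,0,0,0,0,0,64],[0,0,0,0,0,0,64],[0,0,0,0,0,0,64]]
  ]
}}

```text
time_s: 13.35
eef_pos: [0.5341, 0.304, 0.1515]
eef_rot: [0.051, 0.632, 0.772, -0.053]
wrist_force: [0.5, -0.8, -0.3]
opening: 0.752
grasp_force: 0.0
```

```bash
python3 chk.py .09 .018 .015 .048; python3 go.py 563.3 -169.5 160 0.2007 -0.15
```

```text
top 133 x,y mm [-0.5 89.8] off [-0.5 -0.2] res 9.09
side 164 x,y mm [ 0. 91.] off [0. 1.] res 7.03
t 13.45 pos [534.2 303.9 151.4] open 0.7502782294105018 F [-0.   0.2 -0.7] grip 0.0
shift [-466.   -64.6   61.4] turn [-0.018 -0.003 -0.   ] shift in goal axes [-465.7  -65.9   61.7]
```

{"method": "jog_arm", "body": {
  "series": [
    [[-26,-3.6,3.4,0,0,0,64],[-40,-5.5,5.3,0,0,0,64],[-40,-5.5,5.3,0,0,0,64],[-40,-5.5,5.3,0,0,0,64],[-40,-5.5,5.3,0,0,0,64],[-40,-5.5,5.3,0,0,0,64],[-40,-5.5,5.3,0,0,0,64],[-40,-5.5,5.3,0,0,0,64],[-40,-5.5,5.3,0,0,0,64],[-40,-5.5,5.3,0,0,0,64]]
  ]
}}

```text
time_s: 14.45
eef_pos: [0.5591, -0.0897, 0.1585]
eef_rot: [0.051, 0.631, 0.772, -0.053]
wrist_force: [0.0, -0.1, -0.1]
opening: 0.746
grasp_force: 0.0
```

{"method": "jog_arm", "body": {
  "series": [
    [[-40,-5.5,5.3,0,0,0,64],[-30,-4,4,0,0,0,64],[-10,-1.5,1.3,-0.018,0,0,64],[0,0,0,0,0,0,64],[0,0,0,0,0,0,64],[0,0,0,0,0,0,64],[0,0,0,0,0,0,64],[0,0,0,0,0,0,64],[0,0,0,0,0,0,64],[0,0,0,0,0,0,64]]
  ]
}}

```text
time_s: 15.45
eef_pos: [0.5647, -0.1683, 0.1596]
eef_rot: [0.057, 0.63, 0.773, -0.046]
wrist_force: [0.4, -0.7, -0.0]
opening: 0.749
grasp_force: 0.0
```

```bash
python3 go.py 563.3 -169.5 37.5 0.2007 -0.15
```

```text
t 15.45 pos [ 564.7 -168.3  159.6] open 0.7491745324903049 F [ 0.4 -0.7 -0. ] grip 0.0
shift [ 17.   -1.6 120.9] turn [ 0.    -0.003  0.003] shift in goal axes [ 17.4  -1.6 120.9]
```

{"method": "jog_arm", "body": {
  "series": [
    [[2.4,-0.2,17.3,0,0,0,64],[2.4,-0.2,17.3,0,0,0,64],[2.4,-0.2,17.3,0,0,0,64],[2.4,-0.2,17.3,0,0,0,64],[2.4,-0.2,17.3,0,0,0,64],[2.4,-0.2,17.3,0,0,0,64],[1.6,-0.2,11,0,0,0,64],[1,0,6,0,0,0,64],[0,0,0,0,0,0,64],[0,0,0,0,0,0,50]]
  ]
}}

```text
time_s: 16.45
eef_pos: [0.564, -0.1701, 0.0383]
eef_rot: [0.057, 0.63, 0.773, -0.046]
wrist_force: [-0.0, -0.1, 0.2]
opening: 0.597
grasp_force: 0.0
```

{"method": "jog_arm", "body": {
  "series": [
    [[0,0,0,0,0,0,40],[0,0,0,0,0,0,36],[0,0,0,0,0,0,32],[0,0,0,0,0,0,28],[0,0,0,0,0,0,24],[0,0,0,0,0,0,20],[0,0,0,0,0,0,20],[0,0,0,0,0,0,20],[0,0,0,0,0,0,20],[0,0,0,0,0,0,20]]
  ]
}}

```text
time_s: 17.45
eef_pos: [0.5638, -0.1701, 0.0385]
eef_rot: [0.057, 0.63, 0.773, -0.046]
wrist_force: [-2.1, -0.7, 5.7]
opening: 0.394
grasp_force: 58.8
```

{"method": "jog_arm", "body": {
  "series": [
    [[-0.8,0,-5,0,0,0,20],[-1.5,0,-10,0,0,0,20],[-2.8,0,-18.6,0,0,0,20],[-2.8,0,-18.6,0,0,0,20],[-2.8,0,-18.6,0,0,0,20],[-2.8,0,-18.6,0,0,0,20],[-2.8,0,-18.6,0,0,0,20],[-1.5,0,-10,0,0,0,20],[0,0,0,0,0,0,20],[0,0,0,0,0,0,20]]
  ]
}}

```text
time_s: 18.45
eef_pos: [0.5632, -0.17, 0.1566]
eef_rot: [0.057, 0.63, 0.773, -0.046]
wrist_force: [-0.3, 0.4, -1.3]
opening: 0.387
grasp_force: 59.5
```

```bash
python3 go.py 546.2 179.3 150 0.096 -0.15
```

```text
t 18.45 pos [ 563.2 -170.   156.6] open 0.3874430960971627 F [-0.3  0.4 -1.3] grip 59.45098203534144
shift [342.8  53.6 -44. ] turn [ 0.015 -0.003  0.106] shift in goal axes [346.4  16.5 -45.7]
```

{"method": "jog_arm", "body": {
  "series": [
    [[20,3.1,-2.6,0,0,0,20],[40,6.3,-5.1,0,0,0,20],[40,6.3,-5.1,0,0,0,20],[40,6.3,-5.1,0,0,0,20],[40,6.3,-5.1,0,0,0,20],[40,6.3,-5.1,0,0,0,20],[40,6.3,-5.1,0,0,0,20],[40,6.3,-5.1,0,0,0,20],[30,4.7,-3.9,0,0,0,20],[13,2,-1.7,0.015,-0.003,0.106,20]]
  ]
}}

```text
time_s: 19.45
eef_pos: [0.545, 0.182, 0.1484]
eef_rot: [0.055, 0.67, 0.739, -0.051]
wrist_force: [0.5, -0.4, -0.8]
opening: 0.39
grasp_force: 59.4
```

{"method": "jog_arm", "body": {
  "series": [
    [[0,0,0,0,0,0,20],[0,0,0,0,0,0,20],[1.5,0,10,0,0,0,20],[3,0,20,0,0,0,20],[3,0,20,0,0,0,20],[3,0,20,0,0,0,20],[3,0,20,0,0,0,20],[1.5,0,10,0,0,0,20],[0,0,0,0,0,0,20],[0,0,0,0,0,0,20]]
  ]
}}

```text
time_s: 20.45
eef_pos: [0.5471, 0.1788, 0.0493]
eef_rot: [0.056, 0.671, 0.738, -0.05]
wrist_force: [-0.8, -0.4, -0.0]
opening: 0.386
grasp_force: 59.5
```

```bash
python3 go.py 546.2 179.3 17 0.096 -0.15; python3 chk.py -.03 .017 .044 .083
```

```text
t 20.45 pos [547.1 178.8  49.3] open 0.3864020363081961 F [-0.8 -0.4 -0. ] grip 59.50040812158477
shift [ 5.4 -0.9 31.8] turn [ 0.001  0.    -0.001] shift in goal axes [ 5.4 -0.9 31.8]
top 53 x,y mm [  0.9 -31.5] off [ 0.9 -1.5] res 3.89
side 130 x,y mm [  1.3 -29.1] off [1.3 0.9] res 2.87
```

Aligned. Lowering the last 32 mm slowly.

{"method": "jog_arm", "body": {
  "series": [
    [[1.8,-0.3,11,0,0,0,20],[1.8,-0.3,11,0,0,0,20],[0.8,-0.3,4,0,0,0,20],[0.4,0,2,0,0,0,20],[0.3,0,1.5,0,0,0,20],[0.2,0,1,0,0,0,20],[0,0,0.8,0,0,0,20],[0,0,0.5,0,0,0,20],[0,0,0,0,0,0,20],[0,0,0,0,0,0,20]]
  ]
}}

```text
time_s: 21.55
eef_pos: [0.546, 0.1797, 0.0169]
eef_rot: [0.056, 0.671, 0.738, -0.05]
wrist_force: [0.5, 0.0, -1.1]
opening: 0.385
grasp_force: 59.5
```

{"method": "jog_arm", "body": {
  "series": [
    [[0,0,0.5,0,0,0,20],[0,0,0,0,0,0,33],[0,0,0,0,0,0,37],[0,0,0,0,0,0,46],[0,0,0,0,0,0,56],[0,0,0,0,0,0,64],[0,0,0,0,0,0,64],[-0.5,0,-3,0,0,0,64],[-1.5,0,-10,0,0,0,64],[-3,0,-20,0,0,0,64]]
  ]
}}

```text
time_s: 22.55
eef_pos: [0.5446, 0.1793, 0.0491]
eef_rot: [0.055, 0.671, 0.738, -0.051]
wrist_force: [0.0, 0.0, 0.6]
opening: 0.744
grasp_force: 0.0
```

{"method": "jog_arm", "body": {
  "series": [
    [[-3.8,0,-25,0,0,0,64],[-3.8,0,-25,0,0,0,64],[-3.8,0,-25,0,0,0,64],[-3.8,0,-25,0,0,0,64],[0,0,0,0,0.15,0,75],[0,0,0,0,0,-0.105,75],[0,0,0,0,0,0,75],[0,0,0,0,0,0,75],[0,0,0,0,0,0,75],[0,0,0,0,0,0,75]]
  ]
}}

```text
time_s: 23.55
eef_pos: [0.5455, 0.18, 0.1506]
eef_rot: [0.0, 0.633, 0.774, 0.0]
wrist_force: [-0.2, 0.3, 0.5]
opening: 0.879
grasp_force: 0.0
```

```bash
python3 chk.py -.03 .017 .018 .05; python3 go.py 551 -106.6 150 0.2007 0
```

```text
top 39 x,y mm [  0.8 -30.3] off [ 0.8 -0.3] res 3.96
side 118 x,y mm [  0.7 -28.3] off [0.7 1.7] res 1.18
t 23.65 pos [545.6 179.9 150.6] open 0.8782243003573871 F [ 1.1  0.2 -0.7] grip 0.0
shift [-281.8  -51.8    0.6] turn [0. 0. 0.] shift in goal axes [-281.8  -51.8    0.6]
```

{"method": "jog_arm", "body": {
  "series": [
    [[-22,-4,0,0,0,0,75],[-40,-7.4,0,0,0,0,75],[-40,-7.4,0,0,0,0,75],[-40,-7.4,0,0,0,0,75],[-40,-7.4,0,0,0,0,75],[-40,-7.4,0,0,0,0,75],[-40,-7.4,0,0,0,0,75],[-20,-3.6,0,0,0,0,75],[0,0,0,0,0,0,75],[0,0,0,0,0,0,75]]
  ]
}}

```text
time_s: 24.65
eef_pos: [0.5509, -0.1071, 0.1505]
eef_rot: [-0.0, 0.633, 0.774, 0.0]
wrist_force: [0.4, 0.2, 0.0]
opening: 0.876
grasp_force: 0.0
```

```bash
python3 go.py 551 -106.6 50 0.2007 0
```

```text
t 24.65 pos [ 550.9 -107.1  150.5] open 0.8761723068579289 F [0.4 0.2 0. ] grip 0.0
shift [  0.4   0.2 100.5] turn [ 0.    -0.001 -0.001] shift in goal axes [  0.4   0.2 100.5]
```

{"method": "jog_arm", "body": {
  "series": [
    [[0,0,15,0,0,0,75],[0,0,20,0,0,0,75],[0,0,20,0,0,0,75],[0,0,20,0,0,0,75],[0,0,15,0,0,0,75],[0,0,8,0,0,0,75],[0,0,4,0,0,0,75],[0,0,0,0,0,0,65],[0,0,0,0,0,0,58],[0,0,0,0,0,0,53]]
  ]
}}

```text
time_s: 25.65
eef_pos: [0.5518, -0.1076, 0.0497]
eef_rot: [0.001, 0.633, 0.774, 0.0]
wrist_force: [-0.8, 0.1, -0.3]
opening: 0.622
grasp_force: 0.0
```

{"method": "jog_arm", "body": {
  "series": [
    [[0,0,0,0,0,0,50],[0,0,0,0,0,0,47],[0,0,0,0,0,0,43],[0,0,0,0,0,0,38],[0,0,0,0,0,0,34],[0,0,0,0,0,0,34],[0,0,0,0,0,0,34],[0,0,0,0,0,0,34],[0,0,0,0,0,0,34],[0,0,0,0,0,0,34]]
  ]
}}

```text
time_s: 26.65
eef_pos: [0.5515, -0.1075, 0.0498]
eef_rot: [0.001, 0.633, 0.774, 0.0]
wrist_force: [-2.3, -0.4, 6.9]
opening: 0.538
grasp_force: 60.7
```

{"method": "jog_arm", "body": {
  "series": [
    [[0,0,-5,0,0,0,34],[0,0,-10,0,0,0,34],[0,0,-18,0,0,0,34],[0,0,-20,0,0,0,34],[0,0,-20,0,0,0,34],[0,0,-10,0,0,0,34],[0,0,0,0,0,0,34],[0,0,0,0,0,0.105,34],[0,0,0,0,0,0,34],[0,0,0,0,0,0,34]]
  ]
}}

```text
time_s: 27.65
eef_pos: [0.5504, -0.107, 0.1308]
eef_rot: [-0.001, 0.672, 0.741, -0.0]
wrist_force: [-0.5, 0.1, -1.6]
opening: 0.539
grasp_force: 61.5
```

```bash
python3 go.py 551.6 122 130 0.096 0
```

```text
t 27.65 pos [ 550.4 -107.   130.8] open 0.5385102813460382 F [-0.5  0.1 -1.6] grip 61.48368320893496
shift [227.8  23.6   0.9] turn [-0.001 -0.001  0.002] shift in goal axes [227.8  23.1   0.8]
```

{"method": "jog_arm", "body": {
  "series": [
    [[15,1.6,0,0,0,0,34],[30,3.1,0,0,0,0,34],[40,4.1,0,0,0,0,34],[40,4.1,0,0,0,0,34],[40,4.1,0,0,0,0,34],[36,3.7,0,0,0,0,34],[20,2,0,0,0,0,34],[7,0.7,0,0,0,0,34],[0,0,0,0,0,0,34],[0,0,0,0,0,0,34]]
  ]
}}

```text
time_s: 28.65
eef_pos: [0.5524, 0.1214, 0.1316]
eef_rot: [0.0, 0.672, 0.74, -0.0]
wrist_force: [0.8, -0.7, -1.7]
opening: 0.54
grasp_force: 61.5
```

{"method": "jog_arm", "body": {
  "series": [
    [[0,0,10,0,0,0,34],[0,0,18,0,0,0,34],[0,0,20,0,0,0,34],[0,0,18,0,0,0,34],[0,0,10,0,0,0,34],[0,0,0,0,0,0,34],[0,0,0,0,0,0,34],[0,0,0,0,0,0,34],[0,0,0,0,0,0,34],[0,0,0,0,0,0,34]]
  ]
}}

```text
time_s: 29.65
eef_pos: [0.5532, 0.122, 0.0566]
eef_rot: [0.001, 0.672, 0.74, 0.001]
wrist_force: [-1.0, 0.5, -1.1]
opening: 0.538
grasp_force: 61.5
```

```bash
python3 go.py 551.6 122 28 0.096 0;  python3 chk.py -.09 .024 .066 .082
```

```text
t 29.65 pos [553.2 122.   56.6] open 0.5376256456947561 F [-1.   0.5 -1.1] grip 61.50121070444584
shift [ 0.1 -1.6 28.6] turn [ 0.002  0.    -0.   ] shift in goal axes [ 0.1 -1.6 28.6]
top few 0
side 55 x,y mm [  2.  -88.7] off [2.  1.3] res 1.98
```

{"method": "jog_arm", "body": {
  "series": [
    [[-0.3,-0.5,10,0,0,0,34],[-0.3,-0.5,10,0,0,0,34],[-0.3,-0.5,4,0,0,0,34],[0,0,2,0,0,0,34],[0,0,1.2,0,0,0,34],[0,0,0.8,0,0,0,34],[0,0,0.5,0,0,0,34],[0,0,0,0,0,0,34],[0,0,0,0,0,0,34],[0,0,0,0,0,0,34]]
  ]
}}

```text
time_s: 30.75
eef_pos: [0.5512, 0.1209, 0.0279]
eef_rot: [0.0, 0.672, 0.74, 0.0]
wrist_force: [-3.2, -0.8, 5.6]
opening: 0.537
grasp_force: 62.0
```

{"method": "jog_arm", "body": {
  "series": [
    [[0,0,0,0,0,0,46],[0,0,0,0,0,0,50],[0,0,0,0,0,0,58],[0,0,0,0,0,0,68],[0,0,0,0,0,0,75],[0,0,0,0,0,0,75],[0,0,-3,0,0,0,75],[0,0,-10,0,0,0,75],[0,0,-20,0,0,0,75],[0,0,-30,0,0,0,75]]
  ]
}}

```text
time_s: 31.75
eef_pos: [0.5499, 0.1209, 0.0901]
eef_rot: [-0.001, 0.673, 0.74, -0.001]
wrist_force: [0.4, 0.5, -0.4]
opening: 0.876
grasp_force: 0.0
```

{"method": "jog_arm", "body": {
  "series": [
    [[0,0,-30,0,0,0,75],[0,0,-30,0,0,0,75],[0,0,-20,0,0,-0.105,66],[0,0,0,0,0,0,66],[0,0,0,0,0,0,66],[0,0,0,0,0,0,66],[0,0,0,0,0,0,66],[0,0,0,0,0,0,66],[0,0,0,0,0,0,66],[0,0,0,0,0,0,66]]
  ]
}}

```text
time_s: 32.75
eef_pos: [0.551, 0.1209, 0.1699]
eef_rot: [-0.0, 0.633, 0.774, 0.0]
wrist_force: [-0.3, 0.2, -0.4]
opening: 0.771
grasp_force: 0.0
```

```bash
python3 chk.py -.09 .024 .042 .055; python3 go.py 574 -225 170 0.2007 0
```

```text
top 25 x,y mm [ -0.4 -91.1] off [-0.4 -1.1] res 0.64
side 70 x,y mm [ -0.2 -89.7] off [-0.2  0.3] res 1.08
t 32.85 pos [551.1 120.9 170.1] open 0.772917895917341 F [ 0.5 -0.2  0.1] grip 0.0
shift [-3.435e+02 -4.640e+01  1.000e-01] turn [ 0.  0. -0.] shift in goal axes [-3.435e+02 -4.650e+01  1.000e-01]
```

{"method": "jog_arm", "body": {
  "series": [
    [[-22,-3,0,0,0,0,66],[-40,-5.4,0,0,0,0,66],[-40,-5.4,0,0,0,0,66],[-40,-5.4,0,0,0,0,66],[-40,-5.4,0,0,0,0,66],[-40,-5.4,0,0,0,0,66],[-40,-5.4,0,0,0,0,66],[-40,-5.4,0,0,0,0,66],[-30,-4,0,0,0,0,66],[-11.5,-1.5,0,0,0,0,66]]
  ]
}}

```text
time_s: 33.85
eef_pos: [0.5741, -0.2281, 0.1703]
eef_rot: [0.001, 0.634, 0.773, 0.0]
wrist_force: [0.6, 0.2, 0.1]
opening: 0.776
grasp_force: 0.0
```

```bash
python3 go.py 574 -225 82 0.2007 0
```

```text
t 33.85 pos [ 574.1 -228.1  170.3] open 0.7756377781354171 F [0.6 0.2 0.1] grip 0.0
shift [ 3.1  0.4 88.3] turn [ 0.001  0.001 -0.003] shift in goal axes [ 3.   0.5 88.3]
```

{"method": "jog_arm", "body": {
  "series": [
    [[3,0.4,10,0,0,0,66],[0,0,18,0,0,0,66],[0,0,20,0,0,0,66],[0,0,20,0,0,0,66],[0,0,12,0,0,0,66],[0,0,6,0,0,0,66],[0,0,3,0,0,0,66],[0,0,0,0,0,0,60],[0,0,0,0,0,0,50],[0,0,0,0,0,0,42]]
  ]
}}

```text
time_s: 34.85
eef_pos: [0.5746, -0.2222, 0.0822]
eef_rot: [0.001, 0.633, 0.774, 0.0]
wrist_force: [0.3, -0.1, 0.5]
opening: 0.489
grasp_force: 0.0
```

{"method": "jog_arm", "body": {
  "series": [
    [[0,0,0,0,0,0,38],[0,0,0,0,0,0,35],[0,0,0,0,0,0,31],[0,0,0,0,0,0,26],[0,0,0,0,0,0,22],[0,0,0,0,0,0,22],[0,0,0,0,0,0,22],[0,0,0,0,0,0,22],[0,0,0,0,0,0,22],[0,0,0,0,0,0,22]]
  ]
}}

```text
time_s: 35.85
eef_pos: [0.5743, -0.2223, 0.0822]
eef_rot: [0.001, 0.633, 0.774, 0.0]
wrist_force: [-2.8, -0.5, 5.9]
opening: 0.403
grasp_force: 59.4
```

{"method": "jog_arm", "body": {
  "series": [
    [[0,0,-5,0,0,0,22],[0,0,-10,0,0,0,22],[0,0,-18,0,0,0,22],[0,0,-20,0,0,0,22],[0,0,-20,0,0,0,22],[0,0,-20,0,0,0,22],[0,0,-7,0,0,0,22],[0,0,0,0,0,0.105,22],[0,0,0,0,0,0,22],[0,0,0,0,0,0,22]]
  ]
}}

```text
time_s: 36.85
eef_pos: [0.5737, -0.2216, 0.1807]
eef_rot: [-0.0, 0.672, 0.741, 0.0]
wrist_force: [0.0, 0.8, -1.0]
opening: 0.403
grasp_force: 59.8
```

```bash
python3 go.py 540.1 242.4 182 0.096 0
```

```text
t 36.85 pos [ 573.7 -221.6  180.7] open 0.40290222519100477 F [ 0.   0.8 -1. ] grip 59.76896832115017
shift [465.1  12.1  -1. ] turn [-0.    -0.001  0.002] shift in goal axes [465.1  11.1  -1.3]
```

{"method": "jog_arm", "body": {
  "series": [
    [[20,0.5,0,0,0,0,22],[40,1,0,0,0,0,22],[40,1,0,0,0,0,22],[40,1,0,0,0,0,22],[40,1,0,0,0,0,22],[40,1,0,0,0,0,22],[40,1,0,0,0,0,22],[40,1,0,0,0,0,22],[40,1,0,0,0,0,22],[40,1,0,0,0,0,22]]
  ]
}}

```text
time_s: 37.85
eef_pos: [0.5459, 0.1597, 0.1809]
eef_rot: [-0.0, 0.672, 0.741, 0.0]
wrist_force: [-0.1, -0.5, -0.7]
opening: 0.404
grasp_force: 59.7
```

{"method": "jog_arm", "body": {
  "series": [
    [[40,1,0,0,0,0,22],[30,1,0,0,0,0,22],[14,0.5,0,0,0,0,22],[4,0,0,0,0,0,22],[0,0,0,0,0,0,22],[0,0,0,0,0,0,22],[0,0,0,0,0,0,22],[0,0,0,0,0,0,22],[0,0,0,0,0,0,22],[0,0,0,0,0,0,22]]
  ]
}}

```text
time_s: 38.85
eef_pos: [0.5414, 0.2447, 0.1813]
eef_rot: [0.0, 0.673, 0.74, 0.0]
wrist_force: [0.3, 0.1, -0.7]
opening: 0.405
grasp_force: 59.7
```

```bash
python3 go.py 539.8 245.1 60.5 0.096 0; python3 chk.py .03 .018 .19 .212;python3 chk.py .03 .014 .145 .182; python3 - <<'E'
from bench import ctrl
import cv2
cv2.imwrite("pics/t1.png",cv2.resize(ctrl.camera("side")["frame"][0:200,160:400],None,fx=3,fy=3))
E
```

```text
t 38.85 pos [541.4 244.7 181.3] open 0.4054825989256443 F [ 0.3  0.1 -0.7] grip 59.746595977339894
shift [  0.5  -1.7 120.8] turn [ 0.001  0.    -0.001] shift in goal axes [  0.5  -1.6 120.8]
top 66 x,y mm [ 1.9 29. ] off [ 1.9 -1. ] res 2.0
side 122 x,y mm [ 1.  31.5] off [1.  1.5] res 2.51
top 60 x,y mm [ 1.3 29.1] off [ 1.3 -0.9] res 0.39
side 147 x,y mm [ 0.8 31.1] off [0.8 1.1] res 1.15
```

View pics/t1.png

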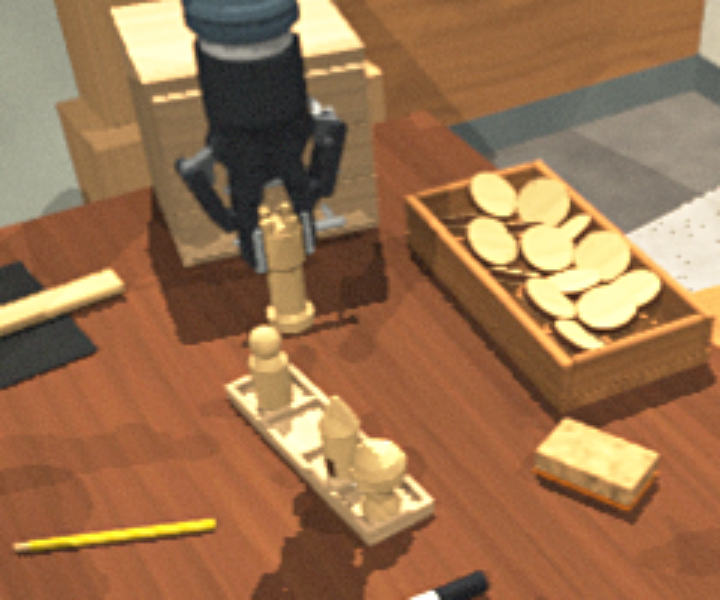

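The doll (265,370), house (340,440) and mushroom (380,475) stand upright in their bays. The tower (285,270) is held upright over the free bay. Lowering it now.

{"method": "jog_arm", "body": {
  "series": [
    [[0,-0.8,10,0,0,0,22],[0,-0.8,18,0,0,0,22],[0,0,18,0,0,0,22],[0,0,18,0,0,0,22],[0,0,18,0,0,0,22],[0,0,12,0,0,0,22],[0,0,6,0,0,0,22],[0,0,0,0,0,0,22],[0,0,0,0,0,0,22],[0,0,0,0,0,0,22]]
  ]
}}

```text
time_s: 40.1
eef_pos: [0.5405, 0.2452, 0.0823]
eef_rot: [0.001, 0.672, 0.74, 0.001]
wrist_force: [-0.0, -0.6, -0.2]
opening: 0.398
grasp_force: 59.8
```

{"method": "jog_arm", "body": {
  "series": [
    [[0,0,7,0,0,0,22],[0,0,6,0,0,0,22],[0,0,3,0,0,0,22],[0,0,1.5,0,0,0,22],[0,0,1,0,0,0,22],[0,0,0.7,0,0,0,22],[0,0,0.5,0,0,0,22],[0,0,0,0,0,0,22],[0,0,0,0,0,0,22],[0,0,0,0,0,0,22]]
  ]
}}

```text
time_s: 41.1
eef_pos: [0.5398, 0.245, 0.0617]
eef_rot: [0.0, 0.672, 0.74, 0.0]
wrist_force: [-0.1, 0.2, -0.8]
opening: 0.403
grasp_force: 59.8
```

Needs about 1.5 mm more, slowly.

{"method": "jog_arm", "body": {
  "series": [
    [[0,0,0.5,0,0,0,22],[0,0,0.4,0,0,0,22],[0,0,0.3,0,0,0,22],[0,0,0.2,0,0,0,22],[0,0,0,0,0,0,22],[0,0,0,0,0,0,22],[0,0,0,0,0,0,22],[0,0,0,0,0,0,22],[0,0,0,0,0,0,22],[0,0,0,0,0,0,22]]
  ]
}}

```text
time_s: 42.1
eef_pos: [0.5397, 0.245, 0.0602]
eef_rot: [0.0, 0.672, 0.74, 0.0]
wrist_force: [-0.7, -0.5, 0.9]
opening: 0.403
grasp_force: 59.8
```

{"method": "jog_arm", "body": {
  "series": [
    [[0,0,0,0,0,0,33],[0,0,0,0,0,0,36],[0,0,0,0,0,0,44],[0,0,0,0,0,0,56],[0,0,0,0,0,0,66],[0,0,0,0,0,0,66],[0,0,-3,0,0,0,66],[0,0,-10,0,0,0,66],[0,0,-20,0,0,0,66],[0,0,-30,0,0,0,66]]
  ]
}}

```text
time_s: 43.1
eef_pos: [0.5385, 0.2446, 0.1229]
eef_rot: [-0.001, 0.673, 0.74, -0.001]
wrist_force: [0.5, -0.1, 0.8]
opening: 0.77
grasp_force: 0.0
```

{"method": "jog_arm", "body": {
  "series": [
    [[0,0,-30,0,0,0,66],[0,0,-30,0,0,0,66],[0,0,-20,0,0,0,66],[0,0,-10,0,0,0,66],[0,0,0,0,0,0,66],[0,0,0,0,0,0,66],[0,0,0,0,0,0,66],[0,0,0,0,0,0,66],[0,0,0,0,0,0,66],[0,0,0,0,0,0,66]]
  ]
}}

```text
time_s: 44.1
eef_pos: [0.5394, 0.2449, 0.2126]
eef_rot: [-0.0, 0.673, 0.74, -0.0]
wrist_force: [0.3, -0.5, -0.3]
opening: 0.773
grasp_force: 0.0
```

```bash
python3 go.py 540 245 210 0.096 0; for a in ".09 .018 .018 .048" ".03 .018 .066 .092" "-.03 .017 .018 .05" "-.09 .024 .042 .055"; do python3 chk.py $a; done; python3 - <<'E'
from bench import ctrl
import cv2
cv2.imwrite("pics/e1.png",cv2.resize(ctrl.camera("side")["frame"][0:200,160:400],None,fx=3,fy=3))
E
```

```text
t 44.1 pos [539.4 244.9 212.6] open 0.7732695708612364 F [ 0.3 -0.5 -0.3] grip 0.0
shift [0.1 0.6 2.6] turn [-0.  0. -0.] shift in goal axes [0.  0.6 2.6]
top 66 x,y mm [-0.1 89.6] off [-0.1 -0.4] res 3.43
side 82 x,y mm [ 0.3 90.9] off [0.3 0.9] res 2.56
top 85 x,y mm [ 0.2 29.1] off [ 0.2 -0.9] res 4.8
side 111 x,y mm [-0.6 30.9] off [-0.6  0.9] res 1.76
top 42 x,y mm [  0.3 -30.1] off [ 0.3 -0.1] res 4.52
side 100 x,y mm [  0.8 -28.4] off [0.8 1.6] res 1.17
top 34 x,y mm [ -0.1 -91.3] off [-0.1 -1.3] res 0.76
side 71 x,y mm [ -0.1 -89.4] off [-0.1  0.6] res 1.11
```

View pics/e1.png

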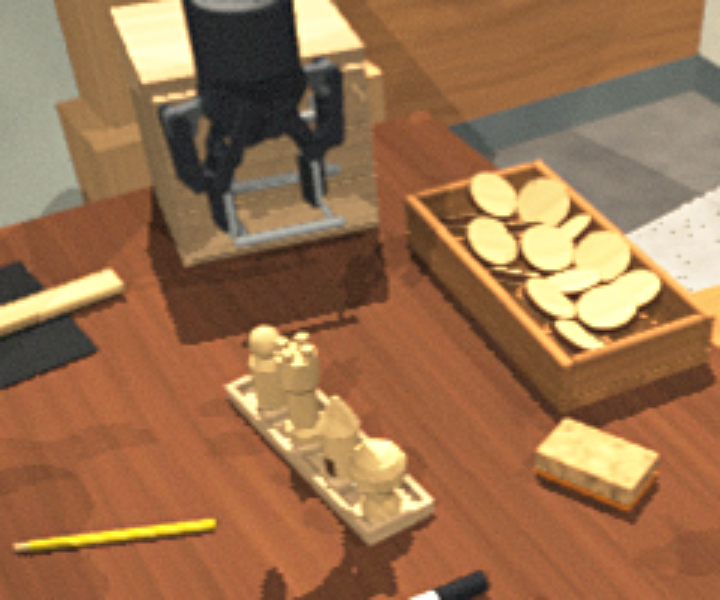

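All four stand upright in their bays: doll (265,370), tower (298,385), house (340,440) and mushroom (380,475). The gripper is clear of them.

```bash
python3 -c "
from bench import ctrl
print(ctrl.hand_in())"
```

```text
the job is handed in; nothing more can be done
None
```

I handed the job in at about 44 s with all four figures upright in their mirrored bays (doll, tower, house, mushroom from the left), each measured within 2 mm of its bay centre; the hand-in returned no verdict.

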